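# Hang the wide insole gauge in the booth cabinet

### The arm

A 7-joint arm with a two-finger parallel gripper is mounted at the origin on the work surface. World frame = base frame: x ahead of the robot, y to its left, z up, the work surface at z = 0. Lengths are in m, angles in rad, forces in N, time in s.
With the tool pointing down it reaches from about 0.425 to 0.875 m from the base axis. Payload 8.4 kg.
Tool frame: the origin (TCP) lies midway between the tips of the shut fingers; the grasp point (between the pads) lies 19 mm behind it (arm.grip_depth is the z of the grasp point in the tool frame, in m); z points along the fingers, y is the direction in which the jaws open and shut (so a half turn about z gives the same grasp; the last joint's range is limited). The gripper opens to 87 mm and grips with 3 to 60 N. Pads are 19 mm wide; open, the fingers measure 117 mm over their backs; the gripper's body (75 mm by 190 mm) begins 51 mm behind the grasp point.
Start: joints at [-1.358, 0.333, 0.04, 1.465, -0.013, 1.343, -0.059], TCP at [0.199, 0.619, 0.223] pointing down, gripper open.
Joint ranges: [-2.58, 2.58], [-0.38, 2.09], [-1.3, 1.39], [0.25, 2.4], [-1.5, 4.64], [0.08, 2.09], [-2.65, 2.65]. Speed limits (rad/s): [2.22, 2.22, 2.79, 2.79, 3.14, 3.14, 3.14].

### API

Orientations are given as a unit quaternion [w, x, y, z].
In Python, from cell import arm gives the robot as it stands.
- The arm moves only by the tool move_arm, never from a script. Its argument "increments" is text: rows parted by semicolons, each of 7 numbers parted by spaces: the shift along the world's x, y, z in cm, then the turn, a rotation vector about the world's x, y, z in degrees, then the finger opening in cm, from 0 to 8.7. In form: tx ty tz rx ry rz hand; .... A call has 1 to 10 rows; each row is the pose to reach, as a shift and turn from the pose commanded when the call began; what a row does not reach only later rows make up. A row lasts 1/12 s, in which the tool goes at most 41.7 mm and 7.16 degrees, less where a joint would pass 70% of its speed; a pose out of reach is approached as far as the arm can. A call with a gripper value outside its range is refused whole. The fingers move at their own pace and stop on an object; the grip force is fixed at half the most. Time passes only in rows, so rows that repeat a pose let the fingers close. It gives the time, the measured TCP pose, the force and the opening at its end, in the units of the state.
- arm.sense(): the state, without advancing time (a new reading comes with each control period).
- arm.capture(name): name is "scene" or "top"; returns the picture (400x640x3 uint8, blue, green, red); there is no depth.
- arm.calibration(name): a dict with "intrinsics" (3x3 intrinsics, pixels), "position" and "rotation" of the camera in the world. Camera axes: x right, y down, z forward; pixel columns grow to the right and rows downward; lengths in m; the calibration is good to about 2 mm. A picture is of the moment at which its call begins. calibration takes no time and is no camera call.
- arm.job_done(): hands the job in, once; it reports no verdict.
The state is a dict: "time_s": time; "q": joint angles; "joint_vel": joint speeds; "tau": joint torques, N m; "tool_pos": TCP position; "orientation": TCP orientation; "force": force on the tool from outside, world axes, zero at the start; "moment": the same for the moment, N m; "width": opening from 0.0 (shut) to 1.0 (fully open).
Only numpy, scipy, OpenCV 4.12 (cv2) and the standard library are available. Lean on these libraries where they do the work, as an engineer would, in place of code of your own. Each camera call takes 0.05 s, during which the arm holds its last target.

### The job

Take the wider of the two upright aluminium gauge plates out of the wooden rack, reach down through the open hatch in the roof of the grey steel cabinet and hang the plate by its window on the hook inside, so that it hangs free behind the hook's upturned end. Do not touch the cabinet with the plate or the arm, and leave the narrow gauge standing in its slot.

Things in the scene. Friction and masses are not known exactly. Their poses are not given: they have to be found in the camera images.
- gauge_center (a point): Centre of the wide upright aluminium plate: 96 wide (y) x 149 tall (z) x 10 mm thick (x), 0.26 kg, front and back alike. Top 50 mm solid: a grip tab 30 wide, 38 high, on 12 mm shoulders. Below it a 44 x 44 mm through window, upper edge 24.5 mm above this point. It stands in a slot of the rack, foot 20 mm above the table; it and the narrow plate may be in either slot.
- narrow_center (a point): Centre of the narrow plate: 56 mm wide, else the same as the wide one (same tab, window, height, thickness, axes). Both stand in a fixed wooden rack block, 250 x 70 x 45 mm high, with two slots end to end, centres 130 mm apart, 12 mm wide, 25 mm deep.
- hatch (a point): Centre of the hatch, an always open rectangular hole in the roof of the fixed grey steel cabinet, level with the roof's top (165 mm above the table). The hole is 230 mm along x (away from the robot) by 170 mm along y; the roof frame round it is 35 mm wide, 4 mm thick. Cabinet outside 300 (x) x 240 (y) x 165 mm, walls 4 mm.
- hook_seat (a point): Where to hang: top of the hook's level rod, 8 mm round, 125 mm above the table. x: along the rod, from the cabinet's near wall to its upturned end; z up. The rod runs 113 mm back to the wall and 45 mm on to the upturned end (8 mm thick, 12 mm higher than the rod). Up to 15 mm off the hatch's middle. Hung, the plate is square to the rod, window's upper edge on it, foot 22 mm over the floor.
There are look-alikes about, which are no part of the job. Leave any pink or purple look-alike of the part that bears gauge_center alone.

How it is judged:
At the end, for the whole second after the job is handed in: The wide gauge hangs at rest on the hook's rod, between the wall and the upturned end, the rod through its window: its centre is 16 to 38 mm below the top of the rod, within 25 mm sideways of it, the plate within 25 degrees of upright, its weight on the hook (x of gauge_center in the frame of hook_seat between -0.105 and 0.045 m and y of gauge_center in the frame of hook_seat between -0.025 and 0.025 m and z of gauge_center in the frame of hook_seat between -0.038 and -0.016 m and contact force between gauge and hook above 0.8 N and angle between gauge_center's own z axis and vertical below 0.45 rad and linear speed of gauge below 0.03 m/s); the robot touches nothing.
It fails at once if the arm, the fingers or the wide gauge touches the cabinet (hatch frame, walls or floor) (contact force between cabinet and the arm above 1 N or contact force between cabinet and the fingers above 1 N or contact force between cabinet and gauge above 1 N).
It fails at once if the narrow gauge is moved out of its place (more than 25 mm) (distance of narrow_center from where it was at the start of the episode above 0.025 m).
It also fails if it takes over 48 s, if anything falls off the work surface, if the arm or the gripper's body presses on something with over 40 N, if the wrist force passes 120 N, or if a joint passes its speed limit or range.

## Working session

There is one attempt and no reset: what is moved stays moved. The work goes in short steps, Python scripts to look and compute and a tool call to move; the robot and the scene stay as the last step left them, time stands still between calls to the robot, and variables do not carry over. Pictures are saved under pics/ and viewed, and the job is handed in when it is done.

Besides the shell and the picture viewer there is one more tool, called after "Request:" as a command line: name --argument value ..., lists and objects as JSON in quotes. move_arm: Moves the arm, as the interface text tells. Its arguments: {"type":"object","properties":{"increments":{"type":"string"}},"required":["increments"]}

```bash
ls; mkdir -p pics
python3 - <<'E'
from cell import arm
import cv2,numpy as np
np.set_printoptions(precision=4,suppress=True)
for n in("scene","top"):
    cv2.imwrite(f"pics/{n}0.png",arm.capture(n)); c=arm.calibration(n); print(n,c)
s=arm.sense();print(s['time_s'],s['tool_pos'],s['orientation'],s['force'],s['width'],arm.grip_depth)
E
```

```text
pics
scene {'intrinsics': array([[408.0924,   0.    , 312.5449],
       [  0.    , 408.0924, 196.3607],
       [  0.    ,   0.    ,   1.    ]]), 'position': array([0.8116, 0.4525, 0.7371]), 'rotation': array([-0.0819,  0.229 ,  0.9123, -0.3295])}
top {'intrinsics': array([[399.9   ,   0.    , 323.943 ],
       [  0.    , 399.9   , 201.1173],
       [  0.    ,   0.    ,   1.    ]]), 'position': array([0.4823, 0.0268, 1.0199]), 'rotation': array([-0.0213,  0.7163, -0.6964,  0.039 ])}
0.1 [0.1993 0.6183 0.2218] [-0.0001  0.1553  0.9879 -0.0007] [ 0.3056 -0.2965 -0.5136] 1.0024227852145715 -0.0187
```

View pics/scene0.png

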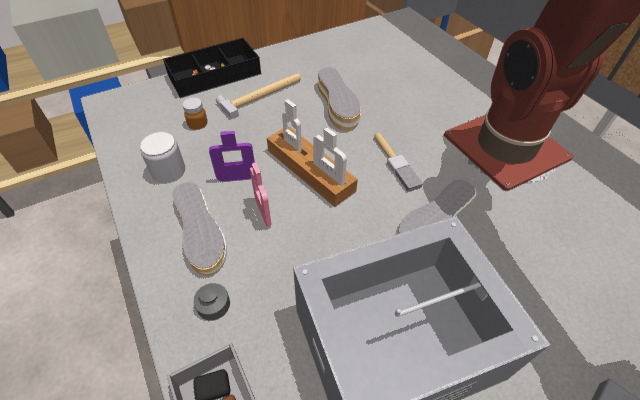

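View pics/top0.png

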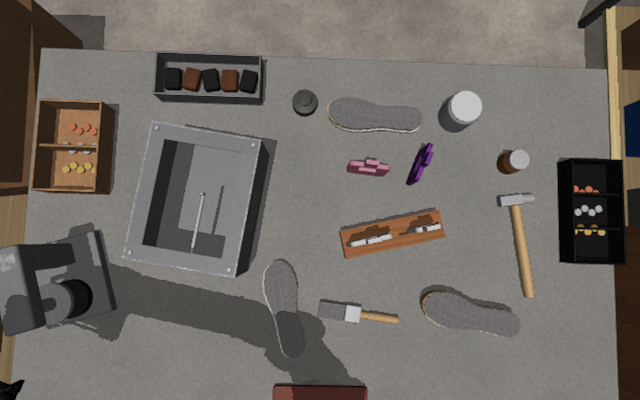

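Top view: the cabinet is at left, around (195,200). The rack is centred near (393,233), with the wider plate at about (370,240) and the narrow one at (428,228). I'll zoom in.

```bash
cat > h.py <<'E'
import numpy as np,cv2
from scipy.spatial.transform import Rotation as R
from cell import arm
np.set_printoptions(precision=4,suppress=True)
C={n:arm.calibration(n) for n in("scene","top")}
def proj(n,P):
    c=C[n];w,x,y,z=c['rotation'];M=R.from_quat([x,y,z,w]).as_matrix()
    p=(np.atleast_2d(P)-c['position'])@M
    q=p@np.array(c['intrinsics']).T
    return q[:,:2]/q[:,2:]
def unproj(n,uv,z):
    c=C[n];w,x,y,zz=c['rotation'];M=R.from_quat([x,y,zz,w]).as_matrix()
    uv=np.atleast_2d(uv);d=np.c_[uv,np.ones(len(uv))]@np.linalg.inv(c['intrinsics']).T@M.T
    return c['position']+d*((z-c['position'][2])/d[:,2])[:,None]
def crop(img,x0,y0,x1,y1,s,name):
    cv2.imwrite("pics/"+name,cv2.resize(img[y0:y1,x0:x1],None,fx=s,fy=s,interpolation=cv2.INTER_CUBIC))
E
python3 - <<'E'
from h import *
t=cv2.imread("pics/top0.png");s=cv2.imread("pics/scene0.png")
crop(t,330,200,455,265,6,"t_rack.png");crop(s,255,90,365,210,5,"s_rack.png")
crop(t,115,115,275,285,3.5,"t_cab.png");crop(s,285,210,555,400,2.9,"s_cab.png")
print(unproj("top",[[340,232],[441,209],[445,236],[346,257]],0.045))
print(unproj("top",[[153,122],[268,138],[238,277],[123,257]],0.165))
E
```

```text
[[ 0.4918 -0.0376  0.045 ]
 [ 0.555  -0.2852  0.045 ]
 [ 0.489  -0.2952  0.045 ]
 [ 0.4318 -0.0536  0.045 ]]
[[0.7162 0.38   0.165 ]
 [0.6894 0.1314 0.165 ]
 [0.3905 0.1826 0.165 ]
 [0.426  0.4239 0.165 ]]
```

View pics/t_rack.png

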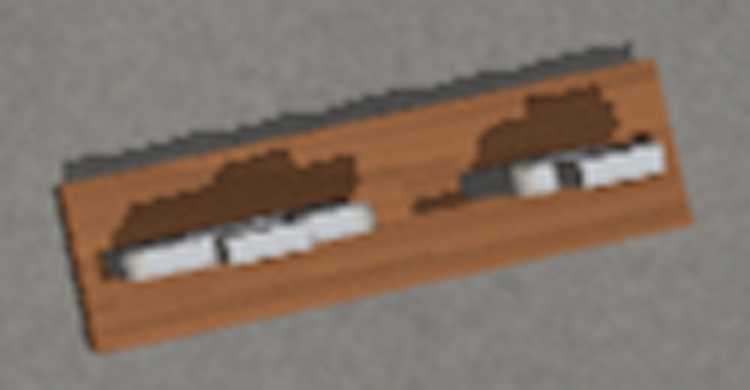

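View pics/s_rack.png

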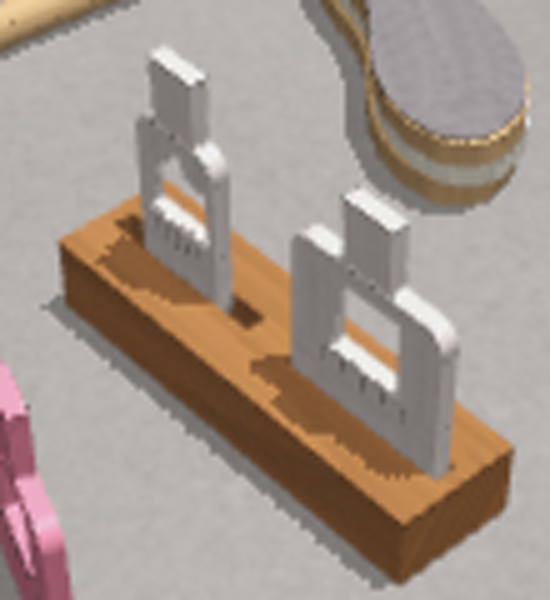

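View pics/t_cab.png

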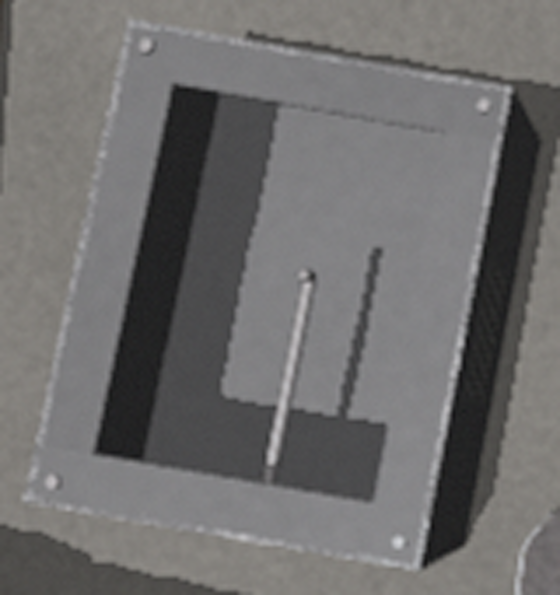

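View pics/s_cab.png

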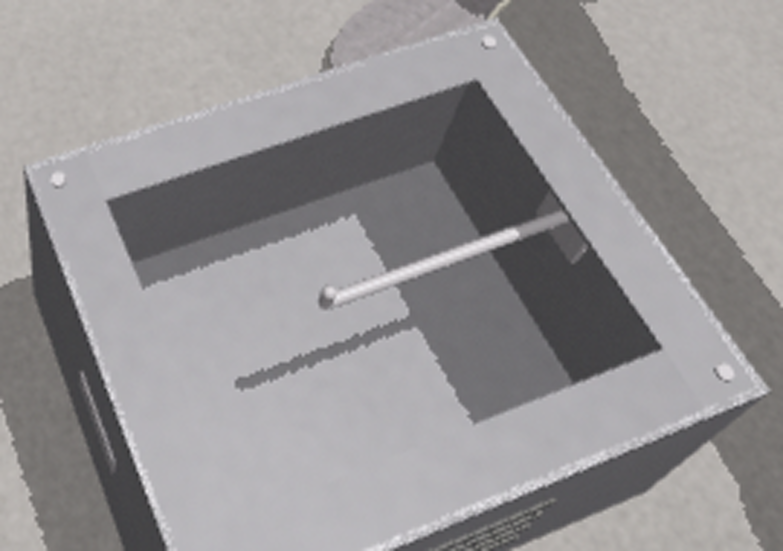

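```bash
cat > fit.py <<'E'
from h import *
from scipy.optimize import least_squares
def up(p,s,x0,y0): return (np.array(p,float)+.5)/s-.5+[x0,y0]
def T(p,pose):
    x,y,a=pose;p=np.array(p,float);c,s=np.cos(a),np.sin(a)
    return np.c_[x+c*p[:,0]-s*p[:,1],y+s*p[:,0]+c*p[:,1],p[:,2]]
tc=lambda p:up(p,3.5,115,115); sc=lambda p:up(p,2.9,285,210)
tr=lambda p:up(p,6,330,200); sr=lambda p:up(p,5,255,90)
# cabinet, frame: hatch centre; x away from robot
O=lambda i,j:[i*.15,j*.12,.165]; H=lambda i,j:[i*.115,j*.085,.165]
obs=[("top",[O(1,1),O(1,-1),O(-1,-1),O(-1,1),H(1,1),H(-1,1),H(-1,-1)],tc([(130,22),(513,90),(420,569),(24,498),(173,86),(95,455),(373,500)])),
("scene",[O(1,-1),O(-1,-1),O(-1,1),H(1,-1),H(-1,-1),H(-1,1)],sc([(25,168),(490,22),(768,392),(107,202),(478,80),(662,350)]))]
def run(obs,x0):
    f=lambda v:np.concatenate([(proj(n,T(P,v))-q).ravel() for n,P,q in obs])
    r=least_squares(f,x0,loss='soft_l1');print(r.x,np.degrees(r.x[2]));
    for n,P,q in obs: print(n,np.round(proj(n,T(P,r.x))-q,1).tolist())
    return r.x
cab=run(obs,[.555,.28,.15])
for o in obs: run([o],cab)
# hook: tip top z=.125+.012
uvt=tc([(307,275),(304,300),(273,450)]);uvs=sc([(330,297),(500,240)])
def local(P,pose):
    x,y,a=pose;d=P[:,:2]-[x,y];c,s=np.cos(a),np.sin(a);return np.c_[d[:,0]*c+d[:,1]*s,-d[:,0]*s+d[:,1]*c]
print("hook top:",local(unproj("top",uvt[:1],.137),cab),local(unproj("top",uvt[1:],.123),cab))
print("hook scene:",local(unproj("scene",uvs[:1],.135),cab),local(unproj("scene",uvs[1:],.121),cab))
# rack; local x thickness
K=lambda i,j:[i*.035,j*.125,.045]
rk=[("top",[K(1,1),K(1,-1),K(-1,-1),K(-1,1)],tr([(60,185),(655,60),(692,222),(97,352)])),
("scene",[K(1,1),K(-1,1),K(1,-1)],sr([(403,522),(513,450),(60,243)]))]
rack=run(rk,[.49,-.165,-.2])
for o in rk: run([o],rack)
E
python3 fit.py
python3 - <<'E'
from h import *
t=cv2.imread("pics/top0.png");s=cv2.imread("pics/scene0.png")
crop(t,340,225,400,255,13,"t_w.png");crop(s,305,120,355,190,8,"s_w.png")
E
```

```text
[ 0.5545  0.2874 -0.1452] -8.318855819310865
top [[-0.8, -0.8], [-0.5, -0.8], [-0.4, 0.6], [-0.5, 1.3], [-0.4, -0.6], [-0.7, -0.2], [-0.2, 0.9]]
scene [[-0.9, -0.6], [1.6, -1.5], [0.1, -0.0], [-0.9, -0.5], [-0.8, -0.2], [-0.1, -0.3]]
[ 0.5546  0.2864 -0.1462] -8.373995499447208
top [[-0.2, -0.9], [0.0, -0.8], [0.0, 0.6], [-0.0, 1.2], [0.2, -0.6], [-0.2, -0.2], [0.2, 0.9]]
[ 0.5544  0.2882 -0.1432] -8.205369705843184
scene [[-0.8, -0.1], [1.7, -1.3], [0.6, 0.2], [-0.7, 0.0], [-0.6, 0.0], [0.3, -0.0]]
hook top: [[ 0.015  -0.0114]] [[-0.0002 -0.0086]
 [-0.097  -0.0082]]
hook scene: [[ 0.0155 -0.0051]] [[-0.0957 -0.0076]]
[ 0.4908 -0.1655  0.2367] 13.55923565957006
top [[-0.3, 0.0], [-0.3, -0.3], [0.1, 0.6], [-0.4, 0.6]]
scene [[-0.3, 0.6], [-0.2, -0.6], [-0.8, -0.7]]
[ 0.4914 -0.166   0.2361] 13.527615216239173
top [[-0.1, -0.2], [-0.1, -0.5], [0.3, 0.4], [-0.1, 0.3]]
[ 0.4901 -0.1645  0.2341] 13.412795538319102
scene [[0.0, 0.9], [0.2, -0.4], [-0.3, -0.6]]
```

View pics/t_w.png

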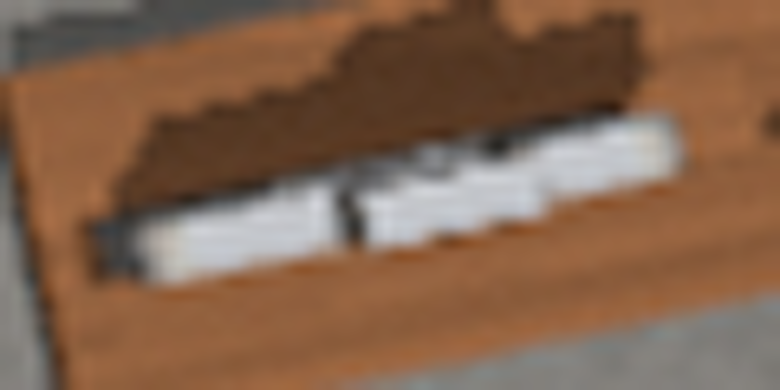

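View pics/s_w.png

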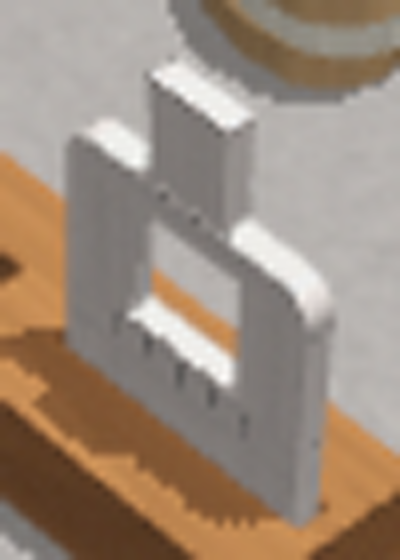

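```bash
cat >> fit.py <<'E'
print("GAUGE")
tw=lambda p:up(p,13,340,225); sw=lambda p:up(p,8,305,120)
G=lambda i,j,z,w=.015:[i*.005,j*w,z]
ob=[("top",[G(1,1,.169),G(-1,1,.169),G(-1,-1,.169)],tw([(360,190),(372,247),(547,213)])),
("scene",[G(1,-1,.169),G(-1,-1,.169),G(-1,1,.169),G(1,1,.169),G(1,1,.045,.048),G(1,-1,.045,.048)],sw([(150,75),(175,60),(257,115),(237,130),(305,525),(65,345)]))]
g=run(ob,[.475,-.1,.237])
for o in ob: run([o],g)
print("in rack",local(np.array([[g[0],g[1],0]]),rack))
def ov(n,src,out,x0,y0,x1,y1,s):
    im=cv2.resize(cv2.imread(src)[y0:y1,x0:x1],None,fx=s,fy=s,interpolation=cv2.INTER_CUBIC)
    def L(P,pose,col):
        q=((proj(n,T(P,pose))-[x0,y0]+.5)*s-.5).astype(int)
        cv2.polylines(im,[q.reshape(-1,1,2)],True,col,1)
    sh=[(-.048,.020),(.048,.020),(.048,.131),(.015,.131),(.015,.169),(-.015,.169),(-.015,.131),(-.048,.131)]
    wi=[(-.022,.075),(.022,.075),(.022,.119),(-.022,.119)]
    for xx,c in((.005,(0,0,255)),(-.005,(0,255,0))):
        for p in(sh,wi): L([[xx,a,b] for a,b in p],g,c)
    L([K(1,1),K(1,-1),K(-1,-1),K(-1,1)],rack,(255,0,0))
    cv2.imwrite("pics/"+out,im)
ov("top","pics/top0.png","ovt.png",330,200,455,265,6);ov("scene","pics/scene0.png","ovs.png",255,90,365,210,5)
E
python3 fit.py | sed -n '/GAUGE/,$p'
```

```text
GAUGE
[ 0.4749 -0.1019  0.273 ] 15.64217477311036
top [[-0.7, 0.6], [-0.5, 0.8], [-0.3, -0.0]]
scene [[-0.2, 0.1], [0.1, -0.2], [0.0, -0.2], [-0.8, 0.2], [-0.9, -0.7], [-0.3, -0.2]]
[ 0.4757 -0.1031  0.2225] 12.746950657440609
top [[-0.1, -0.1], [-0.1, 0.1], [0.2, -0.0]]
[ 0.4744 -0.1011  0.2844] 16.292526977864725
scene [[0.1, 0.3], [0.3, -0.0], [0.5, -0.1], [-0.4, 0.3], [-0.4, -0.7], [-0.2, 0.1]]
in rack [[-0.0005  0.0655]]
```

View pics/ovt.png

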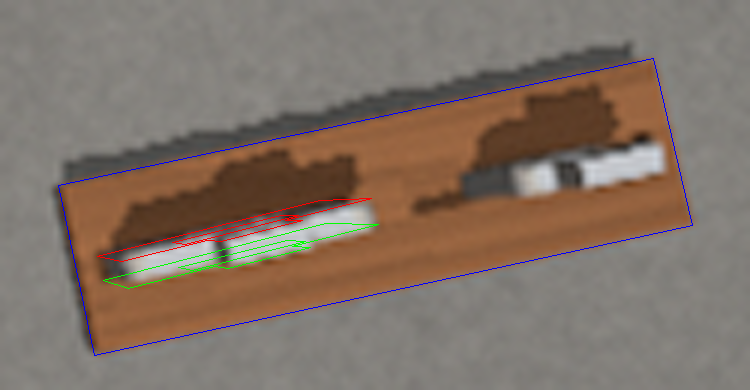

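View pics/ovs.png

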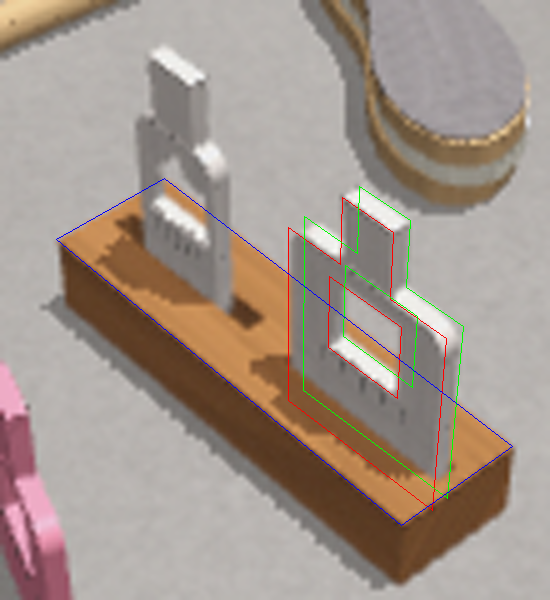

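Request:
move_arm --increments "1 -1.5 1 0 0 -2 8.7;3 -4 2 0 0 -5 8.7;5.5 -7 3 0 0 -8 8.7;8 -10.5 3 0 0 -11 8.7;11 -14 3 0 0 -14 8.7;14 -17.5 3 0 0 -17 8.7;17 -21 3 0 0 -20 8.7;19.5 -24.5 3 0 0 -23 8.7;22 -28 3 0 0 -26 8.7;22 -28 3 0 0 -28 8.7"

```text
time_s: 0.93
tool_pos: [0.423, 0.3329, 0.2526]
orientation: [0.001, 0.394, 0.919, -0.0]
force: [0.8, -0.3, 0.9]
width: 0.997
```

Request:
move_arm --increments "0.5 -2 0 0 0 -3 5;1 -5.5 0 0 0 -6 5;1.5 -9.5 0 0 0 -9 5;2 -13.5 0 0 0 -12 5;2.5 -17.5 0 0 0 -15 5;3 -21.5 0 0 0 -18 5;3.5 -25.5 0 0 0 -21 5;4 -29.5 0 0 0 -24 5;4.5 -33 0 0 0 -27 5;5 -36 0 0 0 -30 5"

```text
time_s: 1.77
tool_pos: [0.4688, -0.0233, 0.2526]
orientation: [-0.0, 0.616, 0.788, 0.0]
force: [0.5, 0.6, -0.2]
width: 0.575
```

Request:
move_arm --increments "0.2 -3 0 0 0 -0.5 5;0.5 -5.5 0 0 0 -0.6 5;0.6 -7.5 0 0 0 -0.6 5;0.6 -8 0 0 0 -0.6 5;0.6 -8 0 0 0 -0.6 5;0.6 -8 0 0 0 -0.6 5"

```text
time_s: 2.27
tool_pos: [0.4753, -0.1, 0.2524]
orientation: [-0.0, 0.619, 0.786, 0.0]
force: [0.1, -0.1, -0.7]
width: 0.573
```

Run:
```python
from h import *
s=arm.sense();print(s['time_s'],s['tool_pos'],s['orientation'],s['force'],s['width'],s['q'])
w,x,y,z=s['orientation'];M=R.from_quat([x,y,z,w]).as_matrix();print(M,np.degrees(np.arctan2(M[1,1],M[0,1])))
for n in("scene","top"): cv2.imwrite(f"pics/{n}1.png",arm.capture(n))
```

```text
2.2667 [ 0.4753 -0.1     0.2524] [-0.0004  0.6186  0.7857  0.0001] [ 0.1387 -0.0851 -0.6507] 0.5734289217922397 [-0.6404 -0.0651  0.7355  1.8356  0.0441  1.3551  0.3214]
[[-0.2346  0.9721 -0.0005]
 [ 0.9721  0.2346  0.0006]
 [ 0.0007 -0.0004 -1.    ]] 13.570235716412391
```

View pics/scene1.png

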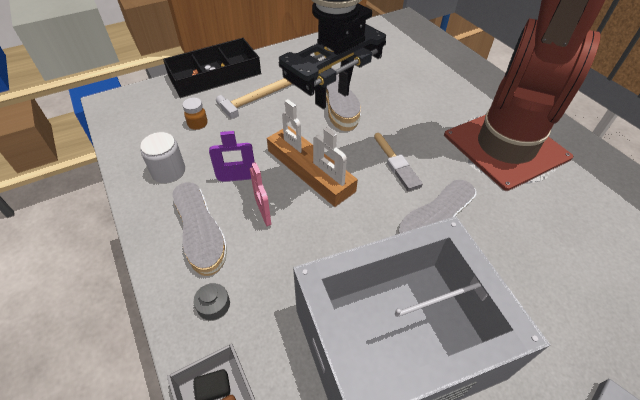

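The scene view shows the open gripper above and behind the plate at about (335,75), and the way down is clear. I'll descend and grip.

Request:
move_arm --increments "0 -0.25 -2 0 0 0 5;0 -0.25 -4 0 0 0 5;0 -0.25 -6 0 0 0 5;0 -0.25 -8 0 0 0 5;0 -0.25 -9.5 0 0 0 5;0 -0.25 -11 0 0 0 5;0 -0.25 -11.9 0 0 0 5;0 -0.25 -11.9 0 0 0 5;0 -0.25 -11.9 0 0 0 5;0 -0.25 -11.9 0 0 0 5"

```text
time_s: 3.2
tool_pos: [0.476, -0.1035, 0.1343]
orientation: [0.0, 0.619, 0.786, 0.0]
force: [0.2, -0.5, -0.1]
width: 0.574
```

Run:
```python
from h import *
s=arm.sense();print(s['time_s'],s['tool_pos'],s['orientation'],s['force'],s['width'])
for n in("scene","top"): 
    im=arm.capture(n);x0,y0=(255,60) if n=="scene" else (330,180); crop(im,x0,y0,x0+130,y0+140 if n=="scene" else y0+90,4.5 if n=="scene" else 6,f"{n}2.png")
```

```text
3.2 [ 0.476  -0.1035  0.1343] [0.0003 0.6187 0.7857 0.0003] [ 0.1852 -0.4989 -0.1244] 0.5742346147230204
```

View pics/scene2.png

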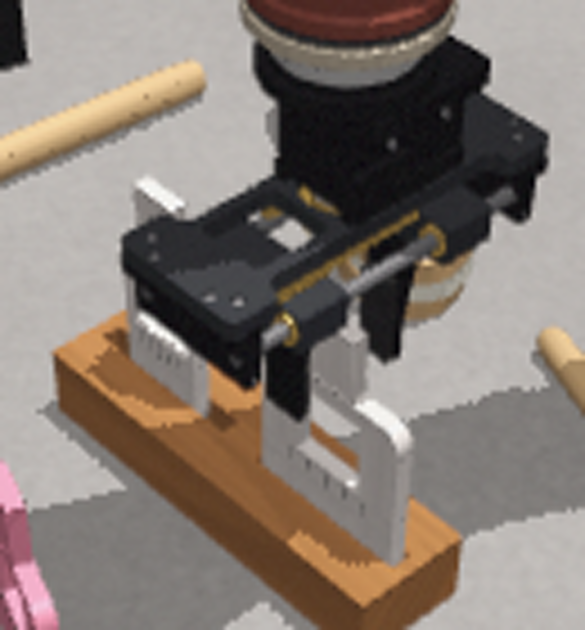

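The fingers straddle the wide plate's tab, at about crop (290,370) and (385,320), and the narrow plate is clear. Now to close.

Request:
move_arm --increments "0 0 0 0 0 0 2.5;0 0 0 0 0 0 2;0 0 0 0 0 0 1.5;0 0 0 0 0 0 1;0 0 0 0 0 0 0.3;0 0 0 0 0 0 0;0 0 0 0 0 0 0;0 0 0 0 0 0 0;0 0 0 0 0 0 0;0 0 0 0 0 0 0"

```text
time_s: 4.13
tool_pos: [0.4753, -0.1039, 0.1335]
orientation: [-0.0, 0.619, 0.785, -0.0]
force: [-1.5, 0.2, 1.0]
width: 0.11
```

Run:
```python
from h import *
s=arm.sense();print(s['time_s'],s['tool_pos'],s['orientation'],s['force'],s['moment'],s['width'])
```

```text
4.1333 [ 0.4753 -0.1039  0.1335] [-0.0001  0.6189  0.7855 -0.0001] [-1.531   0.1957  1.03  ] [-0.151   0.3345  0.0247] 0.11018761494608735
```

Width is about 10 mm, so the grip is good. Next I'll lift straight up.

Request:
move_arm --increments "0 0 0.7 0 0 0 0;0 0 1.7 0 0 0 0;0 0 3 0 0 0 0;0 0 5 0 0 0 0;0 0 7.5 0 0 0 0;0 0 10 0 0 0 0;0 0 12.5 0 0 0 0;0 0 15 0 0 0 0;0 0 17 0 0 0 0;0 0 18 0 0 0 0"

```text
time_s: 4.97
tool_pos: [0.4761, -0.1042, 0.3169]
orientation: [0.001, 0.619, 0.785, 0.001]
force: [-0.4, 0.1, -3.1]
width: 0.117
```

Run:
```python
from h import *
s=arm.sense();print(s['time_s'],s['tool_pos'],s['orientation'],s['force'],s['moment'],s['width'],s['q'])
for n in("scene","top"): cv2.imwrite(f"pics/{n}3.png",arm.capture(n))
```

```text
4.9667 [ 0.4761 -0.1042  0.3169] [0.0013 0.6191 0.7853 0.0014] [-0.4317  0.1427 -3.1442] [-0.1179  0.0211  0.0139] 0.1169691504020707 [-0.6497 -0.0959  0.7305  1.7257  0.0632  1.4839  0.3089]
```

View pics/scene3.png

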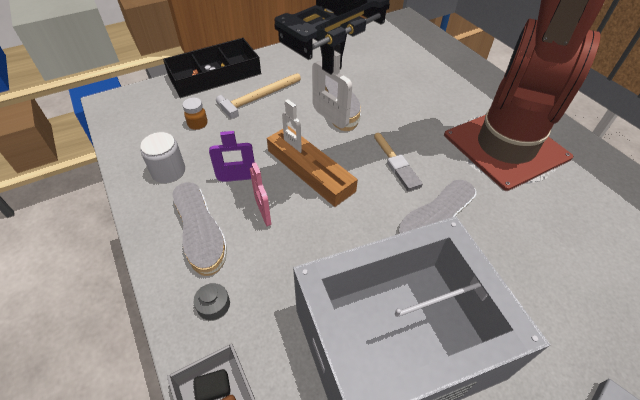

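The plate is held upright at about (330,95), and the narrow one still stands at (290,130). I'll carry the plate over the hatch, beyond the hook's tip.

Request:
move_arm --increments "0.3 0.8 1 0 0 -1 0;0.8 2.3 1.5 0 0 -2 0;1.6 4.5 2 0 0 -4 0;2.6 7.3 2 0 0 -6 0;3.6 10.2 2 0 0 -8 0;4.6 13.1 2 0 0 -10 0;5.6 16 2 0 0 -12 0;6.6 19 2 0 0 -14 0;7.7 21.8 2 0 0 -16 0;8.6 24.4 2 0 0 -18 0"

```text
time_s: 5.9
tool_pos: [0.5612, 0.1419, 0.3315]
orientation: [-0.0, 0.735, 0.679, -0.001]
force: [0.4, -0.0, -2.0]
width: 0.111
```

Request:
move_arm --increments "0.9 2.6 0 0 0 -1.5 0;1.8 5.2 0 0 0 -2.5 0;2.7 7.7 0 0 0 -3.5 0;3.5 9.9 0 0 0 -3.9 0;4 11.4 0 0 0 -3.9 0;4.4 12.5 0 0 0 -3.9 0;4.6 13 0 0 0 -3.9 0;4.6 13 0 0 0 -3.9 0;4.6 13 0 0 0 -3.9 0;4.6 13 0 0 0 -3.9 0"

```text
time_s: 6.73
tool_pos: [0.6075, 0.2685, 0.3338]
orientation: [0.0, 0.757, 0.653, -0.0]
force: [0.0, -0.9, -3.0]
width: 0.115
```

Run:
```python
from h import *
s=arm.sense();print(s['time_s'],s['tool_pos'],s['orientation'],s['force'],s['moment'],s['width'],s['q'])
w,x,y,z=s['orientation'];M=R.from_quat([x,y,z,w]).as_matrix();print(M[:,2],np.degrees(np.arctan2(M[1,1],M[0,1])))
for n in("scene","top"): cv2.imwrite(f"pics/{n}4.png",arm.capture(n))
```

```text
6.7333 [0.6075 0.2685 0.3338] [ 0.0002  0.7574  0.6529 -0.    ] [ 0.0146 -0.9419 -3.0187] [-0.1185  0.0705  0.0526] 0.11473935100792247 [-0.8614  0.3612  0.5363  1.2595 -0.1812  1.5681 -0.5013]
[ 0.0002 -0.0003 -1.    ] -8.472481262609984
```

View pics/scene4.png

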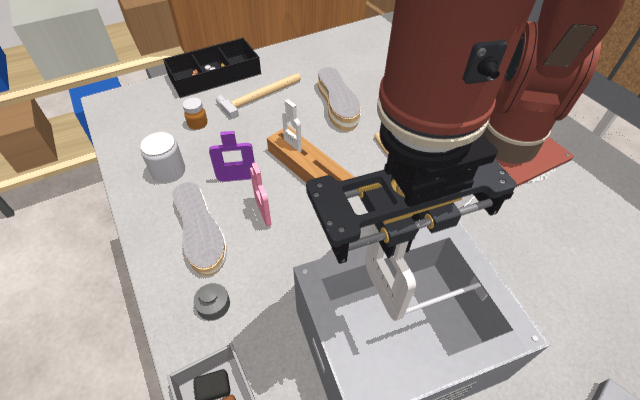

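View pics/top4.png

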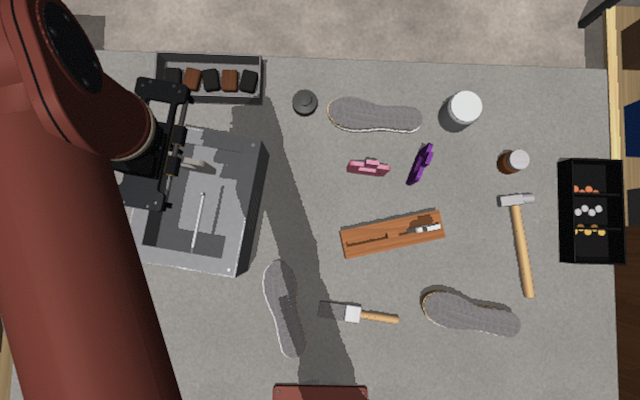

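```bash
cat > ovg.py <<'E'
from fit import *
def ovg(n,img,gp,zc,out,box,s,hook=True):
    x0,y0,x1,y1=box
    im=cv2.resize(img[y0:y1,x0:x1],None,fx=s,fy=s,interpolation=cv2.INTER_CUBIC)
    def L(P,pose,col):
        q=((proj(n,T(P,pose))-[x0,y0]+.5)*s-.5).astype(int);cv2.polylines(im,[q.reshape(-1,1,2)],True,col,1)
    sh=[(-.048,-.0745),(.048,-.0745),(.048,.0365),(.015,.0365),(.015,.0745),(-.015,.0745),(-.015,.0365),(-.048,.0365)]
    wi=[(-.022,-.0195),(.022,-.0195),(.022,.0245),(-.022,.0245)]
    for xx,c in((.005,(0,0,255)),(-.005,(0,255,0))):
        for p in(sh,wi): L([[xx,a,b+zc] for a,b in p],gp,c)
    if hook:
        L([[-.146,-.0075,.125],[.012,-.0075,.125],[.012,-.0075,.137],[.02,-.0075,.137],[.02,-.0075,.125]],cab,(255,255,0))
        L([H(1,1),H(1,-1),H(-1,-1),H(-1,1)],cab,(255,0,255))
    cv2.imwrite("pics/"+out,im)
E
python3 - >/dev/null <<'E'
from ovg import *
ovg("scene",cv2.imread("pics/scene4.png"),[.6078,.2712,np.radians(-8.4)],.333-.039,"ov4.png",(290,190,550,390),3)
E
```

```text
(no output)
```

View pics/ov4.png

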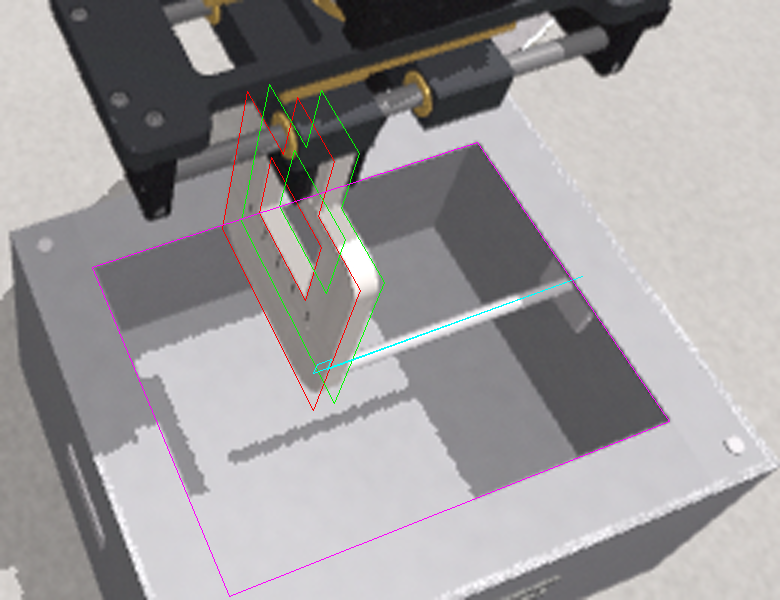

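The model overlay matches the plate, hook and hatch (the plate's lower corner is at about crop (320,390)). I'll descend beyond the hook's tip.

Request:
move_arm --increments "0 0 -1.5 0 0 0 0;0 0 -3.5 0 0 0 0;0 0 -5.5 0 0 0 0;0 0 -7.5 0 0 0 0;0 0 -9.5 0 0 0 0;0 0 -11 0 0 0 0;0 0 -12 0 0 0 0;0 0 -12 0 0 0 0;0 0 -12 0 0 0 0"

```text
time_s: 7.58
tool_pos: [0.6074, 0.2698, 0.214]
orientation: [-0.0, 0.757, 0.654, 0.0]
force: [0.0, 0.1, -2.8]
width: 0.113
```

```bash
cat > look.py <<'E'
import sys
from ovg import *
s=arm.sense();p=s['tool_pos']
w,x,y,z=s['orientation'];M=R.from_quat([x,y,z,w]).as_matrix();a=np.arctan2(M[1,1],M[0,1])
ga=[p[0],p[1]+.001,a]
im=arm.capture("scene")
ovg("scene",im,ga,p[2]-.039,f"ov{sys.argv[1]}.png",(290,190,550,390),3);crop(im,290,190,550,390,3,f"sc{sys.argv[1]}.png")
print("STATE",s['time_s'],p,s['orientation'],s['force'],s['moment'],s['width'],np.degrees(a),"loc",local(np.array([[p[0],p[1]+.001,0]]),cab))
E
python3 look.py 5|grep -A3 STATE
```

```text
STATE 7.5833 [0.6074 0.2698 0.214 ] [-0.      0.7569  0.6535  0.    ] [ 0.0407  0.1339 -2.7726] [-0.0786  0.0493  0.0021] 0.11276683174667639 -8.386930599747986 loc [[ 0.0548 -0.0088]]
```

View pics/ov5.png

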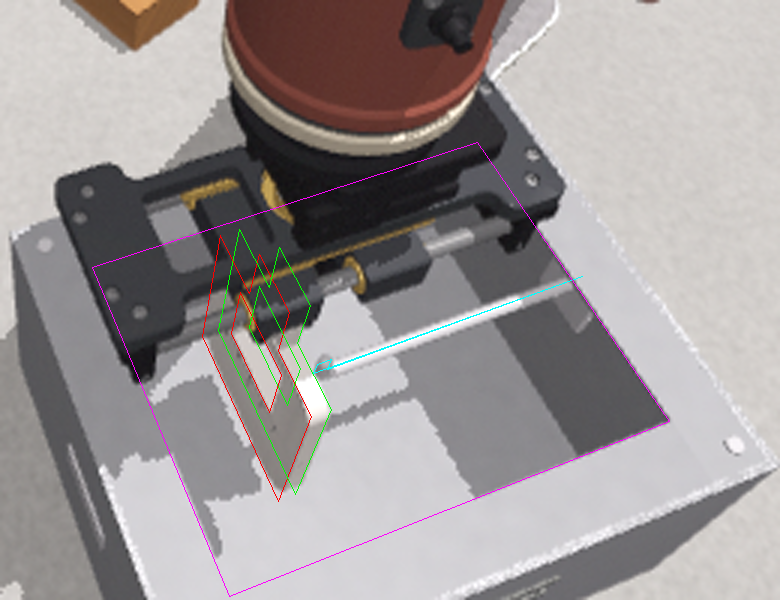

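View pics/sc5.png

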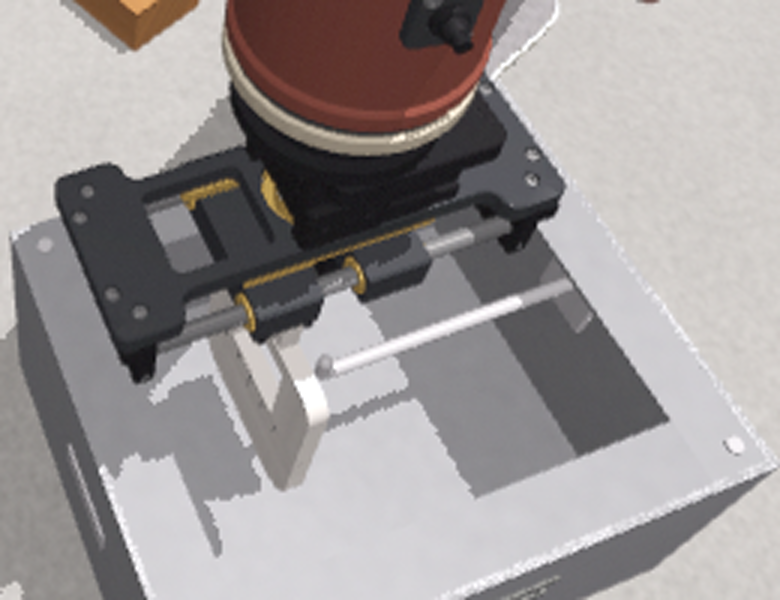

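The plate is beyond the hook's tip (ball at crop (325,363)) and clear of it. I'll go down until the window is level with the rod.

Request:
move_arm --increments "0 0.1 -1 0 0 0 0;0 0.1 -2.5 0 0 0 0;0 0.1 -4 0 0 0 0;0 0.1 -5 0 0 0 0;0 0.1 -5 0 0 0 0;0 0.1 -5 0 0 0 0"

```text
time_s: 8.13
tool_pos: [0.6073, 0.2711, 0.1635]
orientation: [-0.0, 0.757, 0.654, -0.0]
force: [0.4, 0.6, -1.6]
width: 0.11
```

```bash
python3 look.py 6|grep -A3 STATE
```

```text
STATE 8.1333 [0.6073 0.2711 0.1635] [-0.      0.7568  0.6536 -0.0003] [ 0.4029  0.5788 -1.6224] [-0.0982  0.0171  0.0041] 0.10966302456619995 -8.369190846689891 loc [[ 0.0545 -0.0075]]
```

View pics/sc6.png

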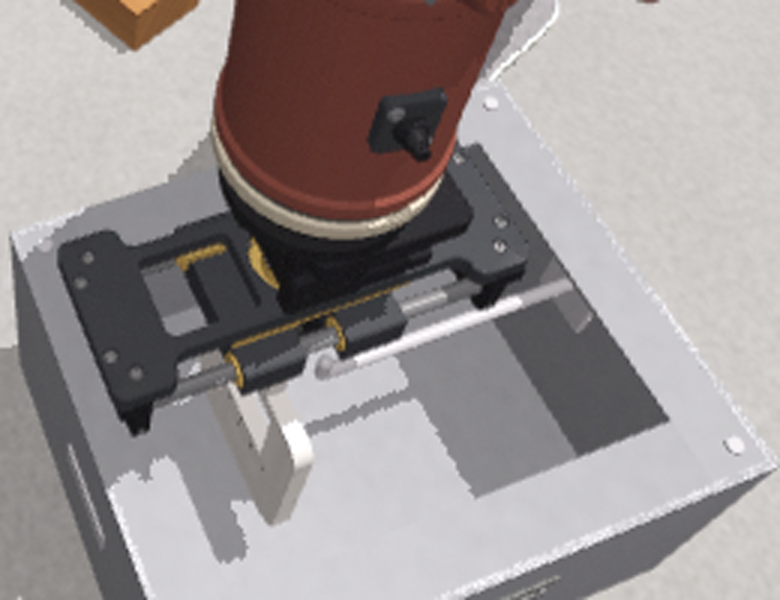

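Request:
move_arm --increments "-0.5 0.07 0 0 0 0 0;-1 0.15 0 0 0 0 0;-1.5 0.22 0 0 0 0 0;-2 0.3 0 0 0 0 0;-2.5 0.37 0 0 0 0 0;-3 0.45 0 0 0 0 0;-3.5 0.52 0 0 0 0 0;-4 0.6 0 0 0 0 0;-4.5 0.7 0 0 0 0 0;-5 0.75 0 0 0 0 0"

```text
time_s: 9.02
tool_pos: [0.5569, 0.2788, 0.1636]
orientation: [-0.0, 0.757, 0.654, 0.0]
force: [-0.2, -0.2, -2.6]
width: 0.113
```

```bash
python3 look.py 7|grep -A3 STATE
```

```text
STATE 9.0167 [0.5569 0.2788 0.1636] [-0.0001  0.7568  0.6537  0.    ] [-0.1626 -0.1907 -2.5738] [-0.089   0.0509 -0.0175] 0.1134502762397989 -8.359243983599987 loc [[ 0.0034 -0.0072]]
```

View pics/sc7.png

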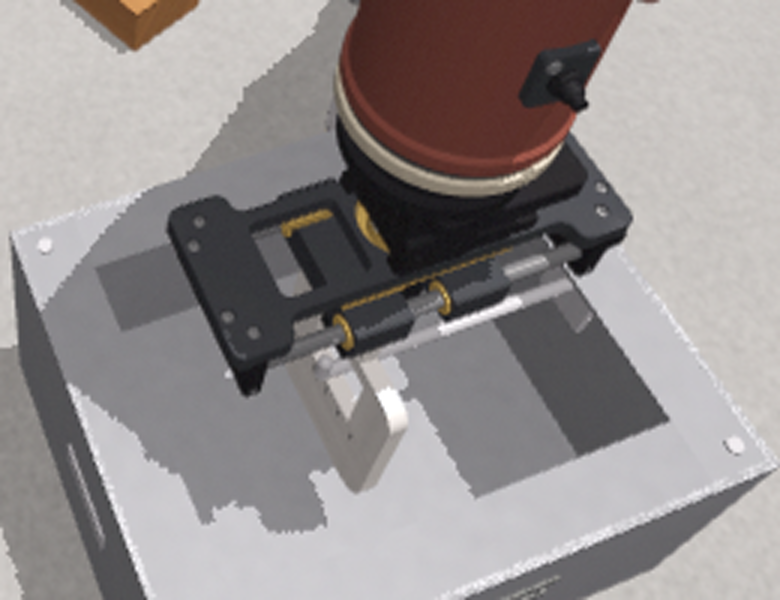

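The hook's tip at (325,362) now sticks out through the window on the far side of the plate, with no contact force. I'll carry on to the seat.

Request:
move_arm --increments "-0.6 0.1 0 0 0 0 0;-1.2 0.2 0 0 0 0 0;-1.8 0.3 0 0 0 0 0;-2.4 0.4 0 0 0 0 0;-3 0.5 0 0 0 0 0;-3.4 0.6 0 0 0 0 0;-3.4 0.6 0 0 0 0 0;-3.4 0.6 -0.5 0 0 0 0;-3.4 0.6 -1 0 0 0 0;-3.4 0.6 -1.5 0 0 0 0"

```text
time_s: 9.9
tool_pos: [0.5236, 0.2844, 0.1479]
orientation: [0.0, 0.757, 0.654, -0.0]
force: [-0.0, -0.0, -3.7]
width: 0.115
```

Request:
move_arm --increments "0 0 -0.2 0 0 0 0;0 0 -0.4 0 0 0 0;0 0 -0.5 0 0 0 0;0 0 -0.6 0 0 0 0;0 0 -0.6 0 0 0 0;0 0 -0.6 0 0 0 0"

```text
time_s: 10.4
tool_pos: [0.5235, 0.2847, 0.1426]
orientation: [-0.0, 0.757, 0.654, 0.0]
force: [-0.2, 0.5, -2.4]
width: 0.114
```

```bash
python3 look.py 8|grep -A3 STATE
```

```text
STATE 10.4 [0.5235 0.2847 0.1426] [-0.      0.7568  0.6536  0.0001] [-0.1783  0.5119 -2.428 ] [-0.1204  0.0706 -0.0419] 0.11397242332387272 -8.368493292477844 loc [[-0.0304 -0.0062]]
```

View pics/sc8.png

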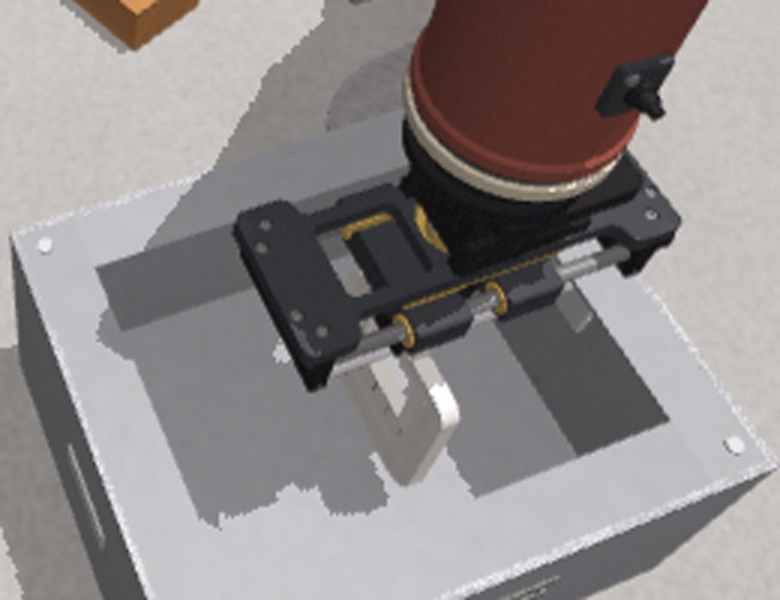

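Request:
move_arm --increments "0 0 -0.1 0 0 0 0;0 0 -0.15 0 0 0 0;0 0 -0.2 0 0 0 0;0 0 -0.2 0 0 0 0;0 0 -0.2 0 0 0 0"

```text
time_s: 10.87
tool_pos: [0.5234, 0.2846, 0.1405]
orientation: [-0.0, 0.757, 0.654, -0.0]
force: [0.4, -0.1, -2.7]
width: 0.113
```

Request:
move_arm --increments "0 0 -0.1 0 0 0 0;0 0 -0.1 0 0 0 0;0 0 -0.1 0 0 0 0"

```text
time_s: 11.12
tool_pos: [0.5234, 0.2846, 0.1396]
orientation: [-0.0, 0.757, 0.654, 0.0]
force: [-0.0, 0.1, -1.9]
width: 0.113
```

Request:
move_arm --increments "0 0 -0.1 0 0 0 0;0 0 -0.1 0 0 0 0;0 0 -0.1 0 0 0 0"

```text
time_s: 11.37
tool_pos: [0.5235, 0.2847, 0.1393]
orientation: [-0.0, 0.757, 0.654, 0.0]
force: [-2.2, -1.2, 5.2]
width: 0.113
```

Request:
move_arm --increments "0 0 -0.1 0 0 0 0;0 0 -0.1 0 0 0 0;0 0 -0.1 0 0 0 0"

```text
time_s: 11.62
tool_pos: [0.5236, 0.2848, 0.1391]
orientation: [-0.0, 0.757, 0.654, 0.001]
force: [-4.6, -3.0, 13.0]
width: 0.109
```

Contact came at TCP z 0.139, as predicted. I'll ease off 1.5 mm and release.

Request:
move_arm --increments "0 0 0.1 0 0 0 0;0 0 0.15 0 0 0 0;0 0 0.15 0 0 0 0;0 0 0.15 0 0 0 1.2;0 0 0.15 0 0 0 1.4;0 0 0.15 0 0 0 1.8;0 0 0.15 0 0 0 2.4;0 0 0.15 0 0 0 3;0 0 0.15 0 0 0 3;0 0 0.15 0 0 0 3"

```text
time_s: 12.45
tool_pos: [0.5234, 0.2846, 0.139]
orientation: [-0.0, 0.757, 0.654, -0.0]
force: [-0.1, -0.2, 0.5]
width: 0.329
```

```bash
python3 look.py 9|grep -A3 STATE
```

```text
STATE 12.45 [0.5234 0.2846 0.139 ] [-0.      0.7568  0.6536 -0.0001] [-0.1261 -0.1617  0.4914] [-0.0992  0.0505 -0.0072] 0.3292029245217048 -8.36755352265393 loc [[-0.0305 -0.0063]]
```

View pics/sc9.png

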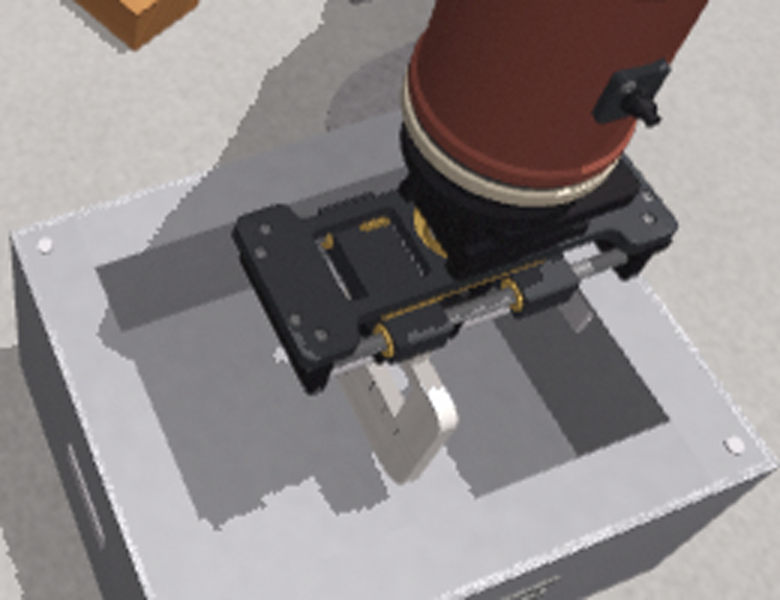

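The fingers are open and the plate still hangs, its lower corner at (405,480). I'll withdraw straight up.

Request:
move_arm --increments "0 0 0.5 0 0 0 3;0 0 1.5 0 0 0 3;0 0 3 0 0 0 3;0 0 5 0 0 0 3;0 0 7.5 0 0 0 3;0 0 10 0 0 0 3;0 0 13 0 0 0 3;0 0 16 0 0 0 3;0 0 18 0 0 0 3;0 0 18 0 0 0 3"

```text
time_s: 13.33
tool_pos: [0.525, 0.2851, 0.3251]
orientation: [0.0, 0.757, 0.654, 0.004]
force: [0.5, 0.3, -0.0]
width: 0.342
```

Request:
move_arm --increments "0 -2 0 0 0 0 3;0 -5 0 0 0 0 3;0 -8 0 0 0 0 3;0 -11 0 0 0 0 3;0 -14 0 0 0 0 3;0 -17 0 0 0 0 3;0 -20 0 0 0 0 3;0 -22 0 0 0 0 3;0 -22 0 0 0 0 3;0 -22 0 0 0 0 3"

```text
time_s: 14.17
tool_pos: [0.5231, 0.0629, 0.3192]
orientation: [-0.0, 0.758, 0.653, 0.0]
force: [0.4, 0.5, 0.5]
width: 0.344
```

```bash
python3 - <<'E' | grep -A3 STATE
from ovg import *
s=arm.sense();print("STATE",s['time_s'],s['tool_pos'],s['force'],s['joint_vel'])
for n in("scene","top"): cv2.imwrite(f"pics/{n}10.png",arm.capture(n))
p=T([[-.0305,-.0063,0]],cab)[0]
ovg("scene",cv2.imread("pics/scene10.png"),[p[0],p[1],cab[2]],.1005,"ov10.png",(290,190,550,390),3,False)
E
```

```text
STATE 14.1667 [0.5231 0.0629 0.3192] [0.448  0.48   0.5289] [-0.0239  0.0202 -0.0404 -0.009  -0.0128 -0.0013 -0.0094]
```

View pics/scene10.png

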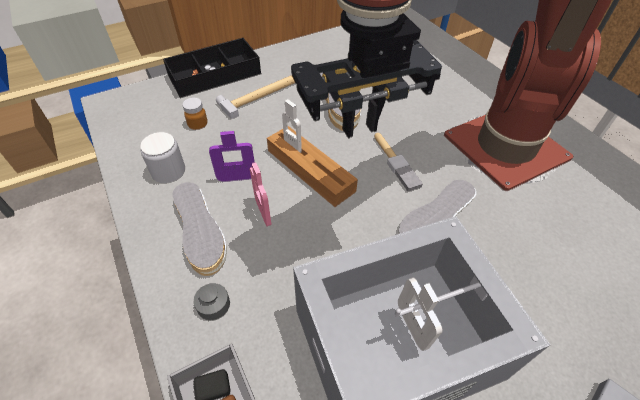

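View pics/ov10.png

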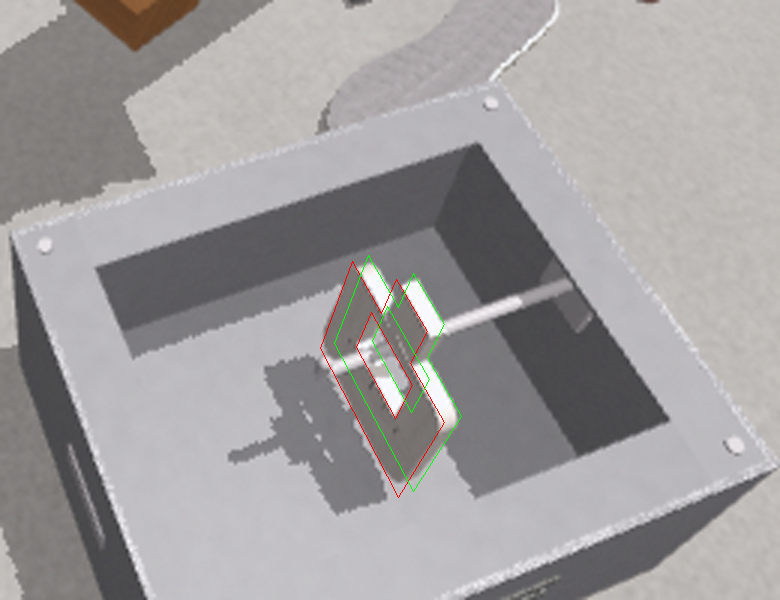

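View pics/top10.png

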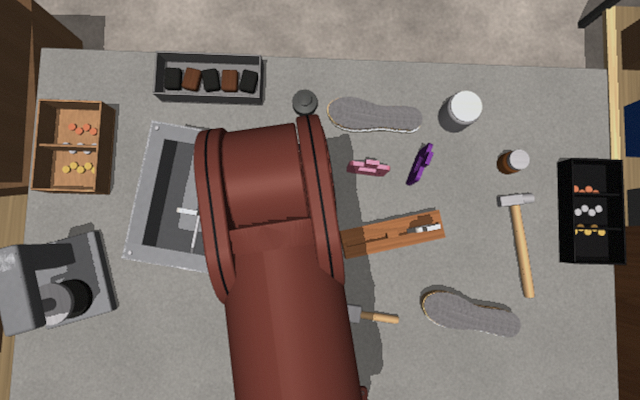

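The plate hangs upright on the rod at about (420,310) in the scene view, with the rod through its window and the tip beyond it, and it matches the model overlay. The narrow plate is still in its slot and the arm is clear. I'll wait a moment to check the plate is still, then hand in.

Request:
move_arm --increments "0 -22 0 0 0 0 3;0 0 0 0 0 0 3;0 0 0 0 0 0 3;0 0 0 0 0 0 3;0 0 0 0 0 0 3;0 0 0 0 0 0 3;0 0 0 0 0 0 3;0 0 0 0 0 0 3;0 0 0 0 0 0 3;0 0 0 0 0 0 3"

```text
time_s: 15.1
tool_pos: [0.5234, 0.0644, 0.3191]
orientation: [-0.0, 0.757, 0.654, -0.0]
force: [0.0, 0.5, -0.7]
width: 0.345
```

Run:
```python
from h import *
a=cv2.imread("pics/scene10.png").astype(int);b=arm.capture("scene");cv2.imwrite("pics/scene11.png",b)
print("diff",np.abs(a-b)[230:390,300:550].max(),np.abs(a-b)[90:170,270:302].max());s=arm.sense();print(s['time_s'],s['tool_pos'],s['force'],s['joint_vel'])
```

```text
diff 57 57
15.15 [0.5234 0.0645 0.3191] [-0.505   0.2766 -0.619 ] [ 0.0001  0.0012 -0.0006 -0.0005 -0.0008  0.0013  0.0012]
```

Run:
```python
import cv2,numpy as np
a=cv2.imread("pics/scene10.png");b=cv2.imread("pics/scene11.png")
d=cv2.absdiff(a,b).max(2);print((d[230:390,300:550]>40).sum(),(d[280:350,395:445]>25).sum(),d[280:350,395:445].mean())
cv2.imwrite("pics/c11.png",np.hstack([cv2.resize(x[230:390,330:500],None,fx=2.3,fy=2.3,interpolation=2) for x in(a,b)]))
```

```text
32 0 0.9734285714285714
```

View pics/c11.png

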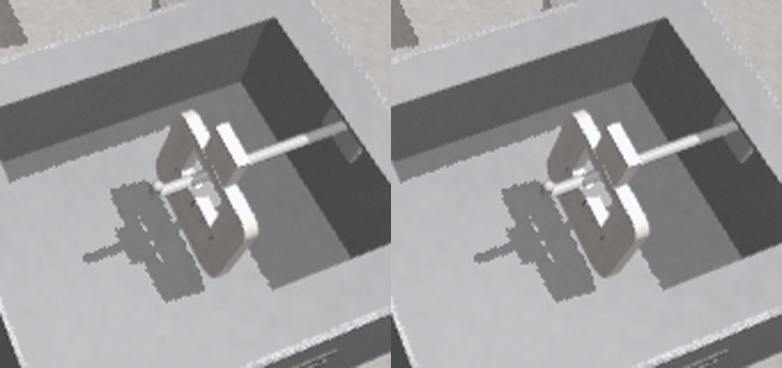

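The two crops, taken 0.98 s apart, show the plate at rest on the rod: no plate pixel changed by more than 25 levels. The other differences are only edges and shadow.

```bash
python3 -c "
from cell import arm
print(arm.job_done())"
```

```text
the job is handed in; nothing more can be done
None
```

The wide gauge plate is hanging on the hook inside the cabinet, and I handed the job in at about 15 s. No verdict is reported back.

**What I did:** I gripped the plate by its tab, lifted it clear of the rack and lowered it through the hatch beyond the hook's tip. I then drew it back so the rod ran through the window, set it down and let go. It met the rod with the TCP at z = 0.139, as predicted. It pressed on the hook with up to about 13 N before I eased off 1.5 mm, opened the fingers and withdrew straight up.

**Last checks:**
- **Plate:** it hangs upright with the rod through its window, behind the upturned end. It matches the model overlay and did not move between two pictures 0.98 s apart.
- **Narrow gauge:** in the pictures it still stands in its slot.
- **Arm:** it is clear of everything, and the remaining force readings are only noise (under 1 N).
- **Cabinet:** I saw no sign of contact in the force readings or the pictures.

**What disagreed:**
- The hook's tip appeared about 4–5 mm nearer the near wall than my fit. The rod was about 2 mm off sideways. Both are well within the limits.
- The first row of my last wait call still had a leftover 22 cm sideways shift in it. The arm ended that call about 1.5 mm from where it began and touched nothing.

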